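# Release the copper plate from the engraving jig

### The arm

A 7-joint arm with a two-finger parallel gripper is mounted at the origin on the work surface. World frame = base frame: x ahead of the robot, y to its left, z up, the work surface at z = 0. Lengths are in m, angles in rad, forces in N, time in s.
With the tool pointing down it reaches from about 0.425 to 0.925 m from the base axis. Payload 6.8 kg.
Tool frame: the origin (TCP) lies on the front face of the gripper's body, between the roots of the fingers; the fingertips stand 73 mm ahead of it and the grasp point (between the pads) lies 54 mm ahead of it; z points along the fingers, x is the direction in which the jaws open and shut, and the axes are right-handed (so a half turn about z gives the same grasp; the last joint's range is limited). The gripper opens to 85 mm and grips with 20 to 120 N. Pads are 22 mm wide; open, the fingers measure 114 mm over their backs; the gripper's body (76 mm by 85 mm) begins 54 mm behind the grasp point. The pads swing forward as they close: fully open they stand 13 mm farther back than shut.
Start: joints at [-1.239, 0.477, 0.022, 1.555, -0.011, 1.109, -0.083], TCP at [0.287, 0.611, 0.304] pointing down, gripper open.
Joint ranges: [-2.96, 2.96], [-0.34, 2.1], [-1.41, 1.46], [0.24, 2.44], [-1.37, 4.51], [0.17, 1.92], [-2.96, 2.96]. Speed limits (rad/s): [2.39, 2.39, 3.14, 3.14, 3.14, 3.14, 3.14].

### API

Orientations are given as a unit quaternion [w, x, y, z].
In Python, from station import get_obs, read_camera, hand_in gives the robot as it stands. The module is installed in compiled form; this text tells all that it offers.
- The arm moves only by the shell command python3 -m creep 'ROWS' [FORCE]. ROWS is JSON, a list that holds one entry, the list of rows, each a list of 7 numbers: the turn, a rotation vector about the tool's x, y, z in rad, then the shift along the tool's x, y, z in m, then the finger opening in m, from 0 to 0.0854. A call has 1 to 20 rows; each row shifts and turns the pose as measured when the row begins, along the tool's axes as they then stand; what a row does not reach is not made up. A row lasts 1/12 s, in which the tool goes at most 41.7 mm and 7.16 degrees, less where a joint would pass 70% of its speed; a pose out of reach is approached as far as the arm can. A call is refused whole if a number of a shift passes 0.0417 or a number of a turn 0.125, either way. A call with a gripper value outside its range is refused whole. The fingers move at their own pace and stop on an object; FORCE is the grip in N (left out, the last holds). Time passes only in rows, so rows that do not move let the fingers close. It gives the time, the measured TCP pose, the force and the opening at its end, in the units of the state.
- get_obs(): the state, without advancing time (a new reading comes with each control period).
- read_camera(name): name is "scene" or "top" or "wrist"; returns a dict with "color" (400x640x3 uint8, red, green, blue), "range_z" (400x640 float32, m along the optical axis (not along the pixel's ray), 0 where there is no reading), "fovy" (degrees; the focal length in pixels is half the picture's height over the tangent of half this angle, whatever the lens; pixels are square), "cx", "cy" (the principal point, pixels), "rvec" (rotation vector, rad) and "tvec" (3), from world to camera coordinates, as OpenCV has them. Camera axes: x right, y down, z forward; pixel columns grow to the right and rows downward; lengths in m; the calibration is good to about 2 mm. The wrist camera is an equidistant fisheye: a pixel r from the principal point sees the ray r / f radians off the axis. A picture is of the moment at which its call begins.
- hand_in(): hands the job in, once; it reports no verdict.
The state is a dict: "t": time; "q": joint angles; "joint_vel": joint speeds; "joint_torque": joint torques, N m; "eef_pos": TCP position; "tool_rot": TCP orientation; "contact_force": force on the tool from outside, world axes, zero at the start; "torque": the same for the moment, N m; "gripper_width": opening from 0.0 (shut) to 1.0 (fully open).
Only numpy, scipy, OpenCV 4.12 (cv2) and the standard library are available. Lean on these libraries where they do the work, as an engineer would, in place of code of your own. Each camera call takes 0.05 s, during which the arm holds its last target.

### The job

Free the copper plate in the engraving jig: press the jig's two red buttons down together, one fingertip on each, and keep both down until the brass jaw has glided all the way open, then let both buttons come back up and move away. Leave the copper plate lying where it is and do not disturb the can, the jar or the tube.

Things in the scene. Friction and masses are not known exactly. Their poses are not given: they have to be found in the camera images.
- jig: Engraving jig fixed to the table: dark wooden board 210 x 150 x 12 mm. Origin: centre of its underside, on the table; x runs along its 210 mm length from the button end towards the plate, y across it, z up. At the -x end a grey block 50 (x) x 110 (y) mm, centred 80 mm from the origin, top at 34 mm height, carries the two buttons; at the +x end is a fixed aluminium fence 110 mm wide, 24 mm high. Between them lie the brass jaw and the copper plate.
- left_button_top (a point): Centre of the top face of the left red button (jig frame x -80, y +30 mm): round cap 28 mm across, its top 48 mm above the table when up, 11 mm above the black collar (36 mm across) round it; it moves with the button. The two buttons are 60 mm apart, centre to centre, and nothing between them is higher than 37 mm.
- right_button_top (a point): Centre of the top face of the right red button (jig frame x -80, y -30 mm), otherwise the same as the left.
- left_button (a joint): Travel of the left button, m: 0 up, 0.007 fully down. Spring: about 2 N to start, 6 N fully down, plus up to 1.5 N of catch friction; it comes up by itself, but stays about 4 mm down under the jaw if let go while the jaw is part open. Its catch is clear of the jaw beyond about 0.0045 down.
- right_button (a joint): Travel of the right button, m; the same as the left.
- jaw (a joint): Opening of the brass jaw, m: 0 closed on the plate, 0.030 fully open. While both buttons are down a damped spring slides it towards the buttons in about 3 s; either button let up too early catches it and it stops (press both again to go on). Fully open, the catches lock it there and the buttons come up.
- jaw_mid (a point): Middle of the top of the brass jaw, a bar 14 (x) x 110 (y) mm, top 24.5 mm above the table; closed it is at jig x -13 mm, fully open at x -43 mm. Its two steel tongues run into the grey block.
- plate: Loose copper plate 80 (x) x 100 (y) x 4 mm lying flat on the jig's board between jaw and fence. Origin: centre of its underside, 12 mm above the table. To be left alone.
- can: Loose can with a pale label, 66 mm across, 85 mm high, standing near the jig; origin at the centre of its underside. To be left alone.
- jar: Loose jar with a blue label and black lid, 52 mm across, 75 mm high, standing near the jig; origin at the centre of its underside. To be left alone.
- tube: Loose copper tube 48 mm across, 60 mm high, standing on end near the jig; origin at the centre of its underside. To be left alone.

How it is judged:
On the way, in this order (a step that is already met when the one before it is completed fails the run):
1. both buttons are pressed down together by the fingers (value of joint each of left_button, right_button above 0.0045 m and contact force between the fingers and jig above 3 N), for 0.2 s.
2. the jaw has opened fully while both buttons are still held down (value of joint jaw above 0.0275 m and value of joint each of left_button, right_button above 0.003 m), for 0.1 s.
At the end, for the whole second after the job is handed in: The jaw is open by more than 27 mm of its 30 mm, both buttons are up (within 1.5 mm), the copper plate lies at rest within 8 mm of where it started, and can, jar and tube stand upright within 20 mm of where they stood (value of joint jaw above 0.027 m and value of joint each of left_button, right_button below 0.0015 m and distance of plate from where it was at the start of the episode below 0.008 m and linear speed of plate below 0.02 m/s and distance of each of can, jar, tube from where it was at the start of the episode below 0.02 m and angle between each of can, jar, tube's own z axis and vertical below 0.15 rad); the robot touches nothing.
It fails at once if the copper plate is shifted by more than 15 mm, or lifted by more than 8 mm (distance of plate from where it was at the start of the episode above 0.015 m or height (world z) of plate above 0.02 m).
It fails at once if the can, jar or tube is shoved or lifted by more than 25 mm or tipped (distance of any of can, jar, tube from where it was at the start of the episode above 0.025 m or angle between any of can, jar, tube's own z axis and vertical above 0.5 rad).
It also fails if it takes over 32 s, if anything falls off the work surface, if the arm or the gripper's body presses on something with over 40 N, if the wrist force passes 120 N, or if a joint passes its speed limit or range.

## Working session

There is one attempt and no reset: what is moved stays moved. The work goes in short steps, Python scripts to look and compute and a shell command to move; the robot and the scene stay as the last step left them, time stands still between calls to the robot, and variables do not carry over. Pictures are saved under pics/ and viewed, and the job is handed in when it is done.

```bash
mkdir -p pics; cat > h.py <<'E'
import numpy as np,cv2
from station import *
def snap(n,f):
    c=read_camera(n); cv2.imwrite(f'pics/{f}.png',c['color'][:,:,::-1]); np.save(f'pics/{f}.npy',c,allow_pickle=True); return c
def load(f): return np.load(f'pics/{f}.npy',allow_pickle=True).item()
def pts(c):
    h,w=c['range_z'].shape; f=h/2/np.tan(np.radians(c['fovy'])/2)
    v,u=np.mgrid[:h,:w]; z=c['range_z']
    P=np.stack([(u-c['cx'])/f*z,(v-c['cy'])/f*z,z],-1)
    R=cv2.Rodrigues(np.array(c['rvec'],float))[0]
    return (P-np.array(c['tvec']).ravel())@R
def ray(c,u,v,zp):
    f=200/np.tan(np.radians(c['fovy'])/2)
    R=cv2.Rodrigues(np.array(c['rvec'],float))[0]; t=np.array(c['tvec']).ravel()
    o=-R.T@t; d=R.T@np.array([(u-c['cx'])/f,(v-c['cy'])/f,1]); return o+d*(zp-o[2])/d[2]
E
python3 - <<'E'
from h import *
snap('top','top0');snap('scene','scene0')
print(get_obs())
E
```

```text
{'t': 0.1, 'q': array([-1.23911663,  0.47773116,  0.0223832 ,  1.55638221, -0.01149892,
        1.10934592, -0.08310067]), 'joint_vel': array([-0.00192403, -0.00214643,  0.00050802, -0.00248758, -0.00159683,
       -0.00073801, -0.00194368]), 'joint_torque': array([ 4.85591634e-03, -5.97762287e+01,  1.61379173e+00, -2.81955832e+01,
        1.28332298e-02,  5.05184420e-03, -3.50883158e-05]), 'eef_pos': array([0.28721347, 0.61036035, 0.30300194]), 'tool_rot': array([ 5.26140936e-04,  8.44320429e-01,  5.35837902e-01, -6.91564173e-04]), 'contact_force': array([-0.39966467,  0.0711367 ,  0.10797012]), 'torque': array([-0.02963315,  0.02529543, -0.01313429]), 'gripper_width': 0.9968801903279154}
```

View pics/top0.png

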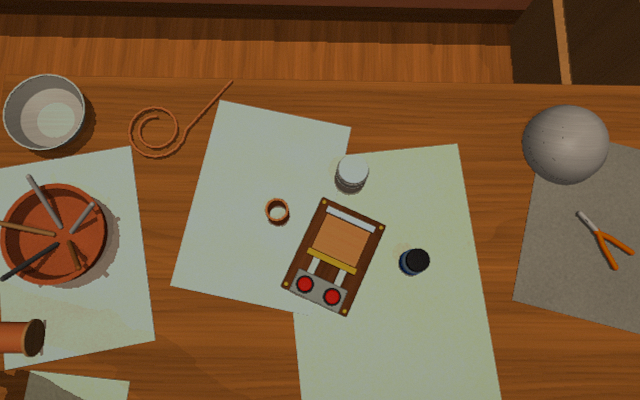

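View pics/scene0.png

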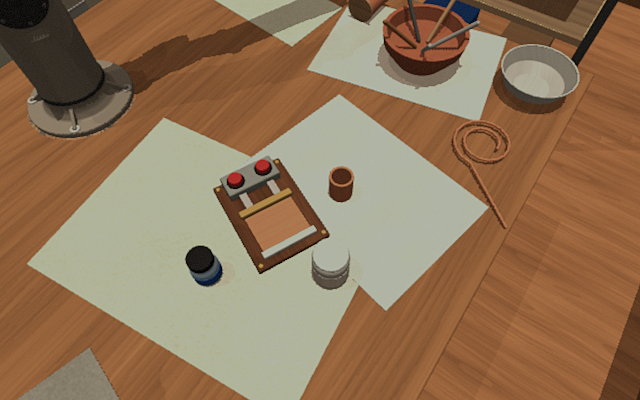

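The top view shows the red buttons at about (305,284) and (332,297). The tube is at (277,211), the can at (352,172) and the jar at (414,262). In the scene view the buttons are at (235,180) and (263,167).

```bash
cat > m.py <<'E'
from h import *
def reds(c,roi):
    hsv=cv2.cvtColor(c['color'],cv2.COLOR_RGB2HSV)
    m=((hsv[...,0]<6)|(hsv[...,0]>172))&(hsv[...,1]>180)&(hsv[...,2]>110)
    k=np.zeros_like(m);x0,x1,y0,y1=roi;k[y0:y1,x0:x1]=1
    m=(m&k).astype(np.uint8)
    n,l,s,ce=cv2.connectedComponentsWithStats(m)
    return m,l,[(i,s[i],ce[i]) for i in range(1,n) if s[i][4]>40]
if __name__=='__main__':
  for n,roi in (('top0',(280,360,260,320)),('scene0',(210,290,150,200))):
    c=load(n);P=pts(c);m,l,r=reds(c,roi)
    for i,s,ce in r:
        q=P[l==i]; t=q[q[:,2]>np.percentile(q[:,2],90)-.004]
        print(n,s,ce.round(1),'ray',ray(c,*ce,.048).round(4),'depth',t.mean(0).round(4),q[:,2].max().round(4),np.ptp(t,axis=0).round(4))
    print('cam',(-cv2.Rodrigues(np.array(c['rvec'],float))[0].T@np.array(c['tvec']).ravel()).round(3))
  c=load('top0')
  for n,u,v,z in (('can',352,164,.085),('tube',277,211,.06),('jar',417,259,.075),('jigcorner',324,199,.012),('c2',384,228,.012),('c3',283,286,.012),('c4',345,316,.012)):
    print(n,ray(c,u,v,z).round(3),pts(c)[v,u].round(3))
E
python3 m.py
```

```text
top0 [298 278  14  13 142] [304.3 283.7] ray [0.4876 0.069  0.048 ] depth [0.4865 0.0686 0.0805] 1.0046 [0.0413 0.024  0.9593]
top0 [325 290  14  14 145] [331.8 296.5] ray [0.463  0.0144 0.048 ] depth [0.463  0.015  0.0556] 1.0046 [0.0253 0.06   0.9591]
cam [0.458 0.062 1.005]
scene0 [256 160  13  11 111] [262.  164.9] ray [0.4908 0.0673 0.048 ] depth [0.491  0.0674 0.0485] 0.0516 [0.0249 0.0234 0.0054]
scene0 [228 173  14  11 122] [234.3 178. ] ray [0.4663 0.0127 0.048 ] depth [0.4667 0.0131 0.0484] 0.0518 [0.0247 0.0238 0.0059]
cam [ 0.884 -0.273  0.76 ]
can [ 0.725 -0.024  0.085] [ 0.725 -0.024  0.086]
tube [0.632 0.126 0.06 ] [ 0.643  0.13  -0.001]
jar [ 0.537 -0.151  0.075] [ 0.537 -0.152  0.072]
jigcorner [0.668 0.03  0.012] [0.668 0.03  0.012]
c2 [ 0.607 -0.098  0.012] [ 0.607 -0.098  0.009]
c3 [0.484 0.113 0.012] [0.484 0.113 0.012]
c4 [ 0.424 -0.015  0.012] [ 0.424 -0.015  0.01 ]
```

Both views give a button spacing of 60 mm, which matches. The midpoint is about (0.476, 0.041), and the jig's y axis runs at 65.7° where tool x is at 64.8°. First I'll move above the buttons with the fingers at about 45 mm.

```bash
python3 -m creep '[[[0,0,-0.001,-0.029,0.0275,0.003,0.045],[0,0,-0.001,-0.029,0.0275,0.003,0.045],[0,0,-0.001,-0.029,0.0275,0.003,0.045],[0,0,-0.001,-0.029,0.0275,0.003,0.045],[0,0,-0.001,-0.029,0.0275,0.003,0.045],[0,0,-0.001,-0.029,0.0275,0.003,0.045],[0,0,-0.001,-0.029,0.0275,0.003,0.045],[0,0,-0.001,-0.029,0.0275,0.003,0.045],[0,0,-0.001,-0.029,0.0275,0.003,0.045],[0,0,-0.001,-0.029,0.0275,0.003,0.045],[0,0,-0.001,-0.029,0.0275,0.003,0.045],[0,0,-0.001,-0.029,0.0275,0.003,0.045]]]' 100
cat > e.py <<'E'
from h import *
from scipy.spatial.transform import Rotation as Ro
import sys
o=get_obs();q=o['tool_rot'];R=Ro.from_quat([q[1],q[2],q[3],q[0]])
a=np.radians(65.7);X=np.array([np.cos(a),np.sin(a),0]);Z=np.array([0,0,-1.]);G=Ro.from_matrix(np.stack([X,np.cross(Z,X),Z],1))
T=np.array([float(sys.argv[1]),float(sys.argv[2]),float(sys.argv[3])])
print('t',o['t'],'pos',o['eef_pos'].round(4),'shift',R.inv().apply(T-o['eef_pos']).round(4),'turn',(R.inv()*G).as_rotvec().round(4),'F',o['contact_force'].round(2),'M',o['torque'].round(2),'w',o['gripper_width'])
E
python3 e.py .4755 .041 .16
```

```text
t: 1.1
eef_pos: [0.4391, 0.1479, 0.2603]
tool_rot: [-0.002, 0.836, 0.549, -0.003]
contact_force: [0.8, -0.4, -0.2]
gripper_width: 0.526
t 1.1 pos [0.4391 0.1479 0.2603] shift [-0.0833  0.0765  0.1   ] turn [-0.0066  0.003   0.0155] F [ 0.82 -0.45 -0.19] M [-0.05 -0.09  0.  ] w 0.5262358792896271
```

```bash
python3 -m creep '[[[-0.003,0.001,0.006,-0.028,0.0255,0.005,0.045],[-0.003,0.001,0.005,-0.028,0.0255,0.005,0.045],[0,0,0.004,-0.026,0.024,0.015,0.045],[0,0,0,0,0,0.02,0.045],[0,0,0,0,0,0.02,0.045],[0,0,0,0,0,0.015,0.045],[0,0,0,0,0,0,0.045]]]'
python3 e.py .4755 .041 .14
python3 - <<'E'
from h import *
snap('top','top1');snap('scene','scene1');snap('wrist','wrist1')
a=[cv2.imread(f'pics/{n}.png') for n in('top1','scene1','wrist1')]
cv2.imwrite('pics/j1.png',np.vstack([np.hstack([cv2.resize(a[0][200:350,220:420],(400,300)),cv2.resize(a[1][100:250,150:350],(400,300))])]))
E
```

```text
t: 1.68
eef_pos: [0.4773, 0.0242, 0.1779]
tool_rot: [0.003, 0.845, 0.535, 0.0]
contact_force: [0.1, -0.1, 0.6]
gripper_width: 0.529
t 1.6833 pos [0.4773 0.0242 0.1779] shift [ 0.0145 -0.0091  0.0378] turn [ 0.0051  0.0022 -0.0185] F [ 0.09 -0.05  0.59] M [-0.01  0.03 -0.05] w 0.5288556833588978
```

View pics/j1.png

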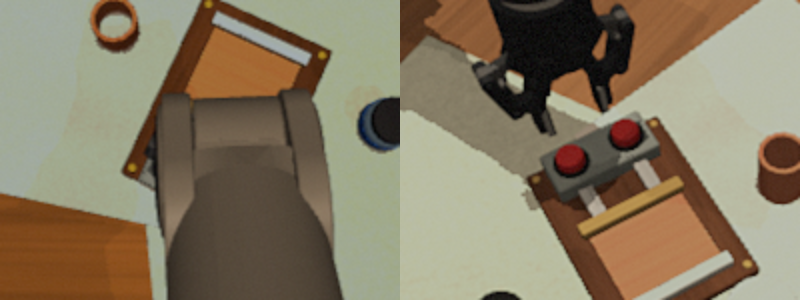

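View pics/wrist1.png

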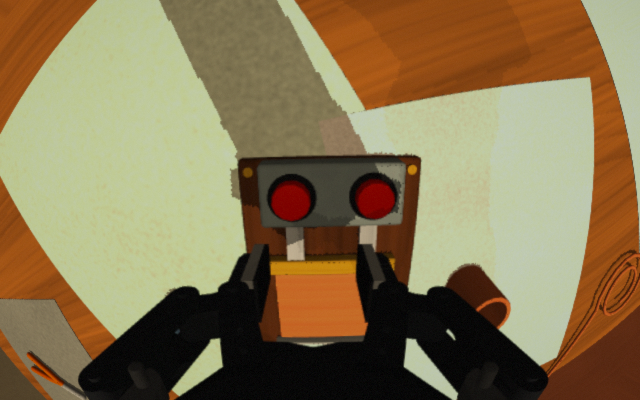

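The wrist view shows the buttons at (291,200) and (376,198). The fingers still sit about 14 mm too far in -x, which agrees with the numbers. I'll correct that.

```bash
python3 -m creep '[[[0.002,0.001,-0.009,0.0075,-0.0045,0.005,0.045],[0.001,0,-0.005,0.005,-0.003,0.005,0.045],[0,0,0,0,0,0,0.045],[0,0,0,0,0,0,0.045]]]'
python3 e.py .4755 .041 .14
```

```text
t: 2.17
eef_pos: [0.4792, 0.0434, 0.1729]
tool_rot: [0.002, 0.84, 0.543, 0.005]
contact_force: [-0.4, 0.4, -0.5]
gripper_width: 0.53
t 2.1667 pos [0.4792 0.0434 0.1729] shift [-0.0039 -0.0027  0.0328] turn [ 0.0095 -0.0067  0.0016] F [-0.4   0.41 -0.51] M [-0.02  0.01 -0.08] w 0.5300118478693685
```

```bash
python3 -m creep '[[[0.004,-0.003,0.001,-0.003,-0.002,0.008,0.045],[0.003,-0.002,0,-0.001,-0.001,0.008,0.045],[0,0,0,0,0,0.006,0.045],[0,0,0,0,0,0,0.045]]]'
python3 e.py .4755 .041 .135
python3 - <<'E'
from h import *
snap('scene','scene2');snap('wrist','wrist2')
a=[cv2.imread(f'pics/{n}.png') for n in('scene2','wrist2')]
cv2.imwrite('pics/j2.png',np.hstack([cv2.resize(a[0][120:220,190:310],(400,334)),cv2.resize(a[1][100:350,170:470],(400,334))]))
E
```

```text
t: 2.5
eef_pos: [0.4748, 0.0417, 0.1495]
tool_rot: [0.001, 0.839, 0.543, 0.002]
contact_force: [-0.4, -0.2, 0.6]
gripper_width: 0.532
t 2.5 pos [0.4748 0.0417 0.1495] shift [-0.0004  0.0009  0.0145] turn [ 0.0031 -0.0026  0.0024] F [-0.41 -0.16  0.62] M [ 0.01 -0.02  0.02] w 0.5324869791793853
```

View pics/j2.png

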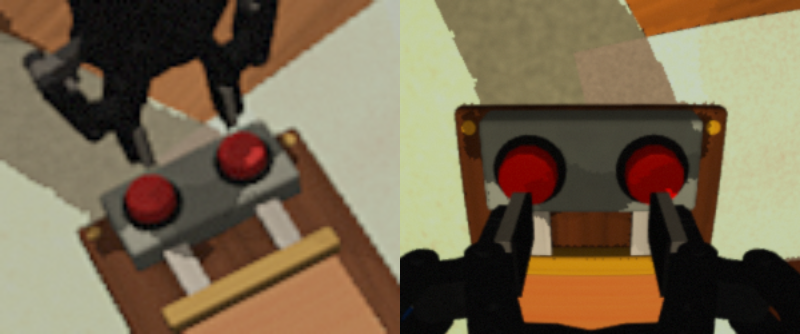

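The tips are symmetric over the two caps. I'll lower them slowly.

```bash
python3 -m creep '[[[0.002,-0.001,0.001,0,0.001,0.006,0.045],[0.001,0,0,0,0,0.006,0.045],[0,0,0,0,0,0.005,0.045],[0,0,0,0,0,0.004,0.045],[0,0,0,0,0,0,0.045]]]'
python3 e.py .4755 .041 .12
python3 - <<'E'
from h import *
snap('scene','scene3');snap('wrist','wrist3')
a=[cv2.imread(f'pics/{n}.png') for n in('scene3','wrist3')]
cv2.imwrite('pics/j3.png',np.hstack([cv2.resize(a[0][120:220,190:310],(400,334)),cv2.resize(a[1][100:350,170:470],(400,334))]))
E
```

```text
t: 3.02
eef_pos: [0.477, 0.0409, 0.1274]
tool_rot: [-0.0, 0.84, 0.543, 0.002]
contact_force: [-0.6, -1.1, -0.7]
gripper_width: 0.527
t 3.0167 pos [0.477  0.0409 0.1274] shift [-0.0005 -0.0014  0.0074] turn [ 0.0016 -0.0026  0.0002] F [-0.6  -1.12 -0.73] M [-0.    0.   -0.02] w 0.5269514188724009
```

View pics/j3.png

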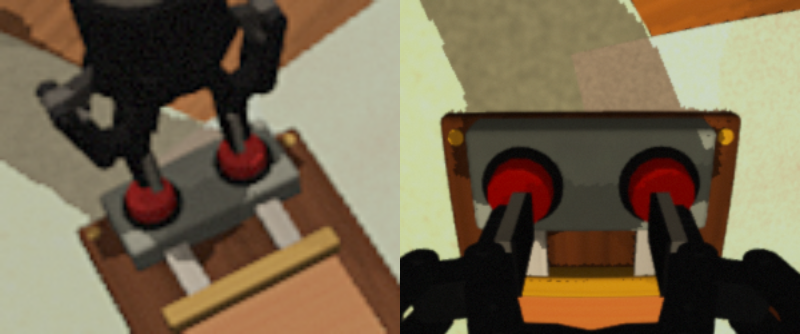

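The tips are right above both caps. Now I'll press and keep a steady downward push.

```bash
for i in 1; do python3 -m creep '[[[0.001,-0.001,0,0,0,0.004,0.045],[0,0,0,0,0,0.003,0.045],[0,0,0,0,0,0.003,0.045],[0,0,0,0,0,0.003,0.045]]]'; done
python3 e.py .4755 .041 .115
```

```text
t: 3.45
eef_pos: [0.478, 0.0411, 0.1152]
tool_rot: [0.0, 0.84, 0.542, 0.002]
contact_force: [-3.4, -0.1, 10.0]
gripper_width: 0.526
t 3.45 pos [0.478  0.0411 0.1152] shift [-0.0011 -0.0023  0.0002] turn [ 0.0025 -0.0034  0.0001] F [-3.38 -0.06  9.99] M [-0.09  0.6   0.02] w 0.5261099066070449
```

```bash
python3 -m creep '[[[0,0,0,0,-0.0005,0.003,0.045],[0,0,0,0,-0.0005,0.003,0.045],[0,0,0,0,0,0.002,0.045],[0,0,0,0,0,0.002,0.045]]]'
python3 e.py .4755 .041 .11
```

```text
t: 3.78
eef_pos: [0.4782, 0.0409, 0.1112]
tool_rot: [-0.001, 0.84, 0.542, 0.003]
contact_force: [-8.9, -0.1, 33.7]
gripper_width: 0.526
t 3.7833 pos [0.4782 0.0409 0.1112] shift [-0.001  -0.0025  0.0012] turn [ 0.001  -0.0059 -0.0013] F [-8.93 -0.11 33.66] M [-0.47  2.22  0.1 ] w 0.5259149963721498
```

```bash
python3 -m creep '[[[0,0,0,0,0,0.001,0.045],[0,0,0,0,0,0.001,0.045],[0,0,0,0,0,0.001,0.045],[0,0,0,0,0,0.001,0.045],[0,0,0,0,0,0.001,0.045],[0,0,0,0,0,0.001,0.045]]]'
python3 e.py .4755 .041 .11
python3 - <<'E'
from h import *
snap('scene','scene4');snap('wrist','wrist4')
a=[cv2.imread(f'pics/{n}.png') for n in('scene4','wrist4')]
cv2.imwrite('pics/j4.png',np.hstack([cv2.resize(a[0][120:220,190:310],(400,334)),cv2.resize(a[1][100:350,170:470],(400,334))]))
E
```

```text
t: 4.28
eef_pos: [0.4781, 0.0406, 0.1115]
tool_rot: [-0.003, 0.841, 0.542, 0.004]
contact_force: [-4.8, -0.7, 18.6]
gripper_width: 0.527
t 4.2833 pos [0.4781 0.0406 0.1115] shift [-0.0007 -0.0026  0.0015] turn [-0.0005 -0.0096 -0.0018] F [-4.76 -0.72 18.65] M [-0.28  1.21  0.04] w 0.5268013476027467
```

View pics/j4.png

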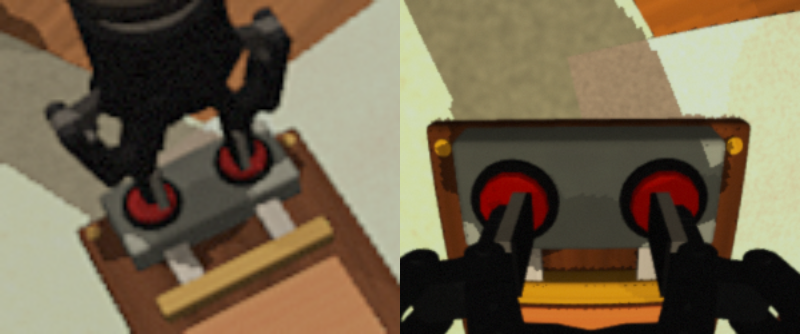

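Both caps are down and the jaw has begun to slide. I'll keep holding, with a bit more push and the small tilt corrected.

```bash
python3 -m creep '[[[0,-0.003,0,0,-0.0003,0.0015,0.045],[0,-0.003,0,0,-0.0003,0.0015,0.045],[0,-0.002,0,0,0,0.0015,0.045],[0,-0.001,0,0,0,0.0015,0.045],[0,-0.001,0,0,0,0.0015,0.045],[0,-0.001,0,0,0,0.0015,0.045],[0,-0.001,0,0,0,0.0015,0.045],[0,-0.001,0,0,0,0.0015,0.045]]]'
python3 e.py .4755 .041 .11
```

```text
t: 5.05
eef_pos: [0.4785, 0.041, 0.1113]
tool_rot: [-0.002, 0.841, 0.542, 0.0]
contact_force: [-6.1, -1.0, 26.1]
gripper_width: 0.529
t 5.05 pos [0.4785 0.041  0.1113] shift [-0.0012 -0.0028  0.0013] turn [-0.0029 -0.0027 -0.002 ] F [-6.11 -1.   26.1 ] M [-0.25  1.64  0.07] w 0.5291863211627702
```

```bash
python3 -m creep '[[[0,-0.001,0,0,-0.0002,0.0015,0.045],[0,-0.001,0,0,-0.0002,0.0015,0.045],[0,-0.001,0,0,0,0.0015,0.045],[0,-0.001,0,0,0,0.0015,0.045],[0,-0.001,0,0,0,0.0015,0.045],[0,-0.001,0,0,0,0.0015,0.045],[0,-0.001,0,0,0,0.0015,0.045],[0,-0.001,0,0,0,0.0015,0.045],[0,-0.001,0,0,0,0.0015,0.045],[0,-0.001,0,0,0,0.0015,0.045],[0,-0.001,0,0,0,0.0015,0.045],[0,-0.001,0,0,0,0.0015,0.045]]]'
python3 e.py .4755 .041 .11
```

```text
t: 6.05
eef_pos: [0.4789, 0.041, 0.1113]
tool_rot: [-0.003, 0.841, 0.541, -0.002]
contact_force: [-7.1, -1.6, 25.6]
gripper_width: 0.527
t 6.05 pos [0.4789 0.041  0.1113] shift [-0.0014 -0.003   0.0013] turn [-0.0073 -0.0002 -0.0026] F [-7.13 -1.61 25.57] M [-0.15  1.6   0.1 ] w 0.5274056379129965
```

```bash
python3 -m creep '[[[0,-0.001,0,0,-0.0002,0.0015,0.045],[0,-0.001,0,0,-0.0002,0.0015,0.045],[0,-0.001,0,0,0,0.0015,0.045],[0,-0.001,0,0,0,0.0015,0.045],[0,-0.001,0,0,0,0.0015,0.045],[0,-0.001,0,0,0,0.0015,0.045],[0,-0.001,0,0,0,0.0015,0.045],[0,-0.001,0,0,0,0.0015,0.045],[0,-0.001,0,0,0,0.0015,0.045],[0,-0.001,0,0,0,0.0015,0.045],[0,-0.001,0,0,0,0.0015,0.045],[0,-0.001,0,0,0,0.0015,0.045]]]'
python3 e.py .4755 .041 .11
python3 - <<'E'
from h import *
snap('scene','scene5');snap('wrist','wrist5')
a=[cv2.imread(f'pics/{n}.png') for n in('scene5','wrist5')]
cv2.imwrite('pics/j5.png',np.hstack([cv2.resize(a[0][120:220,190:310],(400,334)),cv2.resize(a[1][100:350,170:470],(400,334))]))
c=load('scene5');P=pts(c);hsv=cv2.cvtColor(c['color'],cv2.COLOR_RGB2HSV)
for n in('scene0','scene4','scene5'):
    c=load(n);P=pts(c);hsv=cv2.cvtColor(c['color'],cv2.COLOR_RGB2HSV)
    m=(hsv[...,0]>17)&(hsv[...,0]<26)&(hsv[...,1]>140)&(hsv[...,2]>90)&(abs(P[...,2]-.0225)<.006);m[:150]=0;m[270:]=0;m[:,:200]=0;m[:,340:]=0
    d=(P[m]-[.5485,.009,0])@np.array([.911,-.411,0]); print(n,m.sum(),np.median(d).round(4))
E
```

```text
t: 7.05
eef_pos: [0.4792, 0.041, 0.1113]
tool_rot: [-0.004, 0.841, 0.541, -0.004]
contact_force: [-6.9, -1.0, 24.5]
gripper_width: 0.527
t 7.05 pos [0.4792 0.041  0.1113] shift [-0.0016 -0.0033  0.0013] turn [-0.0113  0.002  -0.0031] F [-6.93 -0.97 24.51] M [-0.03  1.52  0.11] w 0.5272837645876448
scene0 335 -0.0107
scene4 333 -0.0193
scene5 297 -0.04
```

View pics/j5.png

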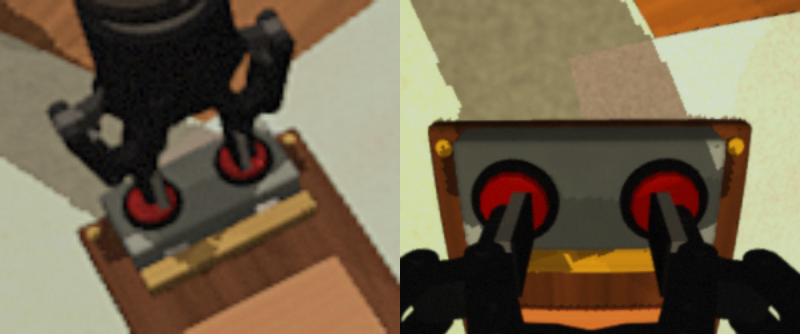

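The jaw has moved about 29 mm. I'll hold about a second more to be sure and measure again.

```bash
python3 -m creep '[[[-0.002,0,0,0,-0.0003,0.0015,0.045],[-0.002,0,0,0,-0.0003,0.0015,0.045],[-0.001,0,0,0,0,0.0015,0.045],[-0.001,0,0,0,0,0.0015,0.045],[-0.001,0,0,0,0,0.0015,0.045],[-0.001,0,0,0,0,0.0015,0.045],[-0.001,0,0,0,0,0.0015,0.045],[-0.001,0,0,0,0,0.0015,0.045],[0,0,0,0,0,0.0015,0.045],[0,0,0,0,0,0.0015,0.045],[0,0,0,0,0,0.0015,0.045],[0,0,0,0,0,0.0015,0.045]]]'
python3 e.py .4755 .041 .11
python3 - <<'E'
from h import *
snap('scene','scene6')
for n in('scene5','scene6'):
    c=load(n);P=pts(c);hsv=cv2.cvtColor(c['color'],cv2.COLOR_RGB2HSV)
    m=(hsv[...,0]>17)&(hsv[...,0]<26)&(hsv[...,1]>140)&(hsv[...,2]>90)&(abs(P[...,2]-.0225)<.006);m[:150]=0;m[270:]=0;m[:,:200]=0;m[:,340:]=0
    d=(P[m]-[.5485,.009,0])@np.array([.911,-.411,0]); print(n,m.sum(),np.median(d).round(4))
E
```

```text
t: 8.15
eef_pos: [0.4786, 0.0406, 0.1113]
tool_rot: [-0.004, 0.841, 0.541, 0.001]
contact_force: [-6.7, -0.5, 25.7]
gripper_width: 0.529
t 8.15 pos [0.4786 0.0406 0.1113] shift [-0.001  -0.003   0.0013] turn [-0.006  -0.0065 -0.0024] F [-6.7  -0.55 25.69] M [-0.46  1.66  0.08] w 0.5285903660185032
scene5 297 -0.04
scene6 311 -0.0397
```

The jaw has stopped fully open. I'll lift straight up and away.

```bash
python3 -m creep '[[[0,0,0,0,0,-0.004,0.045],[0,0,0,0,0,-0.008,0.045],[0,0,0,0,0,-0.012,0.045],[0,0,0,0,0,-0.015,0.045],[0,0,0,0,0,-0.02,0.045],[0,0,0,0,0,-0.02,0.045],[0,0,0,0,0,-0.02,0.045],[0,0,0,0.015,-0.01,-0.02,0.045],[0,0,0,0.025,-0.02,-0.02,0.045],[0,0,0,0.025,-0.02,-0.015,0.045],[0,0,0,0.025,-0.02,0,0.045],[0,0,0,0.025,-0.02,0,0.045],[0,0,0,0.025,-0.02,0,0.045],[0,0,0,0.025,-0.02,0,0.045],[0,0,0,0.02,-0.015,0,0.045],[0,0,0,0.01,-0.008,0,0.045],[0,0,0,0,0,0,0.045],[0,0,0,0,0,0,0.045]]]'
python3 e.py .3 .4 .25
python3 - <<'E'
from h import *
from m import reds
snap('scene','scene7');snap('top','top7')
for n in('scene0','scene7'):
    c=load(n);P=pts(c);hsv=cv2.cvtColor(c['color'],cv2.COLOR_RGB2HSV)
    m=(hsv[...,0]>17)&(hsv[...,0]<26)&(hsv[...,1]>140)&(hsv[...,2]>90)&(abs(P[...,2]-.0225)<.006);m[:150]=0;m[270:]=0;m[:,:200]=0;m[:,340:]=0
    d=(P[m]-[.5485,.009,0])@np.array([.911,-.411,0]); print(n,m.sum(),np.median(d).round(4))
    mm,l,r=reds(c,(210,290,150,200))
    for i,s,ce in r:
        q=P[l==i];print(ce.round(1),np.percentile(q[:,2],[50,80]).round(4))
a=[cv2.imread(f'pics/{n}.png') for n in('top7','scene7')]
cv2.imwrite('pics/j7.png',np.hstack([cv2.resize(a[0][150:350,220:440],(400,364)),cv2.resize(a[1][130:300,170:370],(400,340),).copy() if 0 else cv2.resize(a[1][130:312,170:370],(400,364))]))
E
```

```text
t: 9.7
eef_pos: [0.4182, 0.2899, 0.2779]
tool_rot: [-0.005, 0.842, 0.539, 0.004]
contact_force: [0.8, -1.1, -0.5]
gripper_width: 0.526
t 9.7 pos [0.4182 0.2899 0.2779] shift [ 0.0501 -0.1534  0.0291] turn [-0.004  -0.0124 -0.0082] F [ 0.77 -1.14 -0.53] M [-0.03 -0.03  0.01] w 0.5255894575418683
scene0 335 -0.0107
[262.  164.9] [0.0483 0.0492]
[234.3 178. ] [0.0482 0.0492]
scene7 331 -0.0402
[262.  164.9] [0.0484 0.0498]
[234.3 178. ] [0.0484 0.0493]
```

View pics/j7.png

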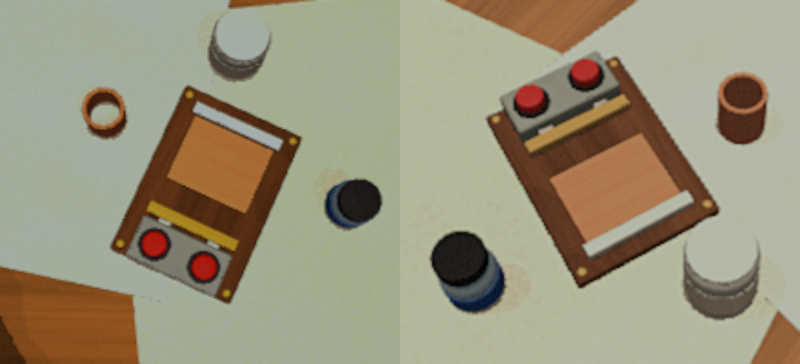

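The jaw is open by 29.5 mm. Both red caps are back at their starting height and pixel positions. The plate, can, jar and tube are in place, and the arm is clear.

```bash
python3 -c "from station import hand_in;print(hand_in())"
```

```text
the job is handed in; nothing more can be done
None
```

I pressed both red buttons together, one fingertip on each, and held them down with about 25 N in total until the brass jaw stopped fully open. I then lifted straight up, moved clear and handed the job in at about 9.7 s, well inside the 32 s limit.

The last checks, just before handing in:
- **Jaw:** the depth image puts it 29.5 mm from where it started. It did not move further during an extra second of holding.
- **Buttons:** both caps are back at their starting height, within 1 mm.
- **Plate, can, jar and tube:** by eye they stand where they were and undisturbed; I did not measure their displacement.
- **Arm:** it is clear of everything, at 0.28 m height, with only about 1 N of residual force reading.

None of the checks failed. The top and scene cameras differed by about 3 mm on where the buttons' midpoint was, so I aimed nearer the top view. While pressing, the tool drifted about 3 mm sideways, but the fingertips stayed on the caps. The force peaked at about 34 N as the buttons bottomed out.

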